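Ratchet the chamber clamp up to its green mark

ROBOT

A 6-joint arm with a two-finger parallel gripper is mounted at the origin on the work surface. World frame = base frame: x ahead of the robot, y to its left, z up, the work surface at z = 0. Lengths are in m, angles in rad, forces in N, time in s.
With the tool pointing down it reaches from about 0.35 to 0.975 m from the base axis. Payload 7.1 kg.
Tool frame: the origin (TCP) lies midway between the tips of the shut fingers; the grasp point (between the pads) lies grasp_offset behind it (grasp_offset is the distance from the TCP to the grasp point, in m); z points along the fingers, x is the direction in which the jaws open and shut, and the axes are right-handed (so a half turn about z gives the same grasp; the last joint's range is limited). The gripper opens to 88 mm and grips with 3 to 60 N. Pads are 20 mm wide; open, the fingers measure 115 mm over their backs; the gripper's body (75 mm by 178 mm) begins 61 mm behind the grasp point.
Start: joints at [-1.129, 0.423, 1.63, -0, 1.089, -0.019], TCP at [0.278, -0.56, 0.223] pointing down, gripper open.
Joint ranges: [-3, 3], [-0.9, 2.11], [0.09, 2.58], [-1.31, 4.45], [0.11, 2.69], [-2.54, 2.54]. Speed limits (rad/s): [2.39, 2.39, 3.01, 3.14, 3.14, 3.14].

INTERFACE

Orientations are given as a unit quaternion [w, x, y, z].
In Python, from station import move_pose, movel, movej, command_gripper, wait, inverse_kinematics, read_camera, camera_info, MotionError, job_done, get_time, get_joint_pos, get_qvel, get_effort, get_tcp_pos, get_ee_rot, get_ft_force, get_ft_torque, get_grip_width, grasp_offset gives the robot as it stands. Calls block until the motion is done:
- move_pose(position, orientation): joint-space move of the TCP to a pose.
- movel(position, frame=None, v=0.15, until_force=None): straight line of the TCP; frame=None keeps the orientation; v is the mean speed in m/s. With until_force (N) it stops when the force on the tool has changed by that much, and returns True; else False.
- movej(angles): joint-space move.
- command_gripper(opening): opening from 0.0 (shut) to 1.0 (fully open); the grip force is fixed at half the most; returns when the fingers have stopped.
- wait(seconds).
- inverse_kinematics(position, orientation): joint angles nearest the present ones, or None.
- read_camera(name): name is "scene" or "top" or "wrist"; returns the picture (384x512x3 uint8, red, green, blue); there is no depth.
- camera_info(name): a dict with "intrinsics" (3x3 intrinsics, pixels), "T" (4x4, takes a point from camera to world coordinates); the wrist camera has in their place "tool_from_camera" (4x4, takes a point from camera to tool coordinates, whose origin is the TCP and whose axes are the tool frame's). Camera axes: x right, y up, looking along -z (the intrinsics and any distortion apply to the point x, -y, -z); pixel columns grow to the right and rows downward; lengths in m; the calibration is good to about 2 mm. A picture is of the moment at which its call begins: read the wrist's pose just before it. camera_info takes no time and is no camera call.
A pose or a line that the arm cannot do raises MotionError and nothing moves.
- job_done(): hands the job in, once; it reports no verdict.
Readings, each from a call of its own:
- get_time(): time.
- get_joint_pos(): joint angles.
- get_qvel(): joint speeds.
- get_effort(): joint torques, N m.
- get_tcp_pos(): TCP position.
- get_ee_rot(): TCP orientation.
- get_ft_force(): force on the tool from outside, world axes, zero at the start.
- get_ft_torque(): the same for the moment, N m.
- get_grip_width(): opening from 0.0 (shut) to 1.0 (fully open).
Only numpy, scipy, OpenCV 4.12 (cv2) and the standard library are available. Lean on these libraries where they do the work, as an engineer would, in place of code of your own. Each camera call takes 0.05 s, during which the arm holds its last target. There are 200 camera calls.

TASK

Close up the tilted pressure chamber: slide the red safety catch outward, clear of the ratchet handle, then work the black-gripped handle back and forth until the orange pointer of the clamp ring stands level with the green mark. The ring only tightens and cannot be backed off, so do not run past the mark; turn the ring by its handle only and leave the mark and the other things on the bench where they are. Finish with the handle swung back to where it started, and let go of it.

Things in the scene. Friction and masses are not known exactly. Their poses are not given: they have to be found in the camera images.
- console: Blue bench console, bolted down, at a different place and yaw each time, 0.37 m deep and 0.38 m wide, with a cream deck (340 mm along the slope) sloping 35 degrees down towards the robot's right, and a flat rear ledge (221 mm above the bench) at its high side. Origin on the bench, 135 mm straight below axis.
- axis (a point): Where the clamp axis leaves the deck. z: the clamp axis, square to the deck, leaning 35 degrees from vertical towards the deck's low side; x: straight up the slope; y: level along the deck, roughly towards the robot. All offsets are in this frame; console yaw is 1.0 to 1.35 rad.
- deck: Same pose as axis: the deck and the fixed steel chamber on the clamp axis, 104 mm in diameter (130 mm at the lid, its top 20 mm), reaching 195 mm out of the deck (fittings on its lid to 211 mm). A tool pointing straight down onto the grip would hit the chamber's lid: come in square to the deck.
- handle (a joint): Swing of the ratchet handle about the clamp axis, rad: 0 at the home stop, growing anticlockwise looking down onto the deck, to a stop at 1.4. The arm points down the slope, 0.70 rad to the +y side at 0, 0.70 rad to the -y side at 1.4. It stays where it is left. With the catch in it has about 0.03 rad of play and is otherwise locked.
- pawl_cap (a point): On the handle arm, over its ratchet pawl: a grey cap 30 by 30 mm, 92 mm from the clamp axis, its top 58 mm above the deck. Turning the handle to larger values grips the ring and takes it along (about 6 N at the grip); turning it back runs free over 24 teeth (about 3 N) and the ring stays; up to one tooth (0.26 rad) is lost before it grips again.
- grip (a point): Middle of the part to hold: a round black grip, 26 mm in diameter, square to the deck on the end of the flat handle arm, 150 mm from the clamp axis, spanning 46 to 116 mm above the deck; this point is 85 mm above the deck. The arm is 24 mm wide, its top 46 mm above the deck.
- catch (a joint): Slide of the red safety catch, m: 0 when locking, 0.045 fully out. It slides level along the deck's y axis, outward (+y, away from the chamber). The handle is free once it is 0.025 or more. It stays where it is left and takes about 3 N to move.
- catch_knob (a point): On the red catch's upright square knob, 22 by 22 mm, which stands square to the deck from 48 to 98 mm above it; this point is on the knob's middle line, 75 mm above the deck, 165 mm from the clamp axis along y at 0.
- clamp_ring: Aluminium clamp ring, 176 mm in diameter, with dark ratchet teeth on top (to 34 mm above the deck) and an orange pointer. Origin on the axis in the deck's face, z the clamp axis, x along the pointer. The handle turns it anticlockwise only; it stays where it is left. It must turn about 1.5 to 2.1 rad in all, more than one swing of the handle.
- pointer_tip (a point): Tip of the orange pointer (9 mm wide), 108 mm from the clamp axis, 20 mm above the deck. It starts at the deck's -y side (far from the robot) and passes over the up-slope side to the mark.
- mark: The green mark: a block 20 mm wide along the turn, 113 to 147 mm from the clamp axis, 16 mm high, on the deck, at a different angle each time; leave it. This body's origin is on the clamp axis in the deck's face, z the clamp axis, x through the middle of the mark; y there is the direction in which the pointer moves.
- mark_edge (a point): Middle of the green mark's inner edge, 113 mm from the clamp axis, 16 mm above the deck, just outside the pointer's path: where the pointer must arrive.
- reagent_bottle: Bystander: amber glass bottle, 68 mm in diameter, 150 mm tall; origin at the centre of its underside.
- reagent_jar: Bystander: white jar with blue cap, 72 mm in diameter, 100 mm tall; origin at the centre of its underside.
- foam_block: Bystander: black block 100 by 120 by 45 mm with a white piece on top, 75 mm tall in all; origin at the centre of its underside.
- tube_holder: Bystander: white round tube holder, 72 mm in diameter, 108 mm tall, standing on the bench off the deck's low edge; origin at the centre of its underside.
- beaker: Bystander: glass beaker, 72 mm in diameter, 85 mm tall, on the console's flat rear ledge; origin at the centre of its underside.
- small_jar: Bystander: small clear jar, 44 mm in diameter, 60 mm tall, on the console's flat rear ledge; origin at the centre of its underside.
- spatula: Bystander: flat steel spatula, 170 mm long, lying on the bench to the robot's right; origin near its middle.

How it is judged:
On the way, in this order (a step that is already met when the one before it is completed fails the run):
1. the red catch is slid clear of the handle (25 mm or more) (value of joint catch above 0.025 m), for 0.1 s.
2. the handle has driven the clamp ring on, its pointer 40 mm or more from where it started (distance of pointer_tip from where it was at the start of the episode above 0.04 m), for 0.1 s.
3. the pointer stands level with the green mark, within 10 mm either way (y of pointer_tip in the frame of mark between -0.01 and 0.01 m and x of pointer_tip in the frame of mark above 0.09 m), for 0.2 s.
At the end, for the whole second after the job is handed in: The orange pointer's tip stands level with the middle of the green mark within 10 mm either way (the mark is 20 mm wide), and the handle is back within 0.12 rad of its home stop (0), at rest and released. The catch may be left out or slid back in (all of step 3 and value of joint handle below 0.12 rad and velocity of joint handle between -0.05 and 0.05 rad/s); the robot touches nothing.
It fails at once if the pointer ran more than 14 mm past the middle of the green mark (y of pointer_tip in the frame of mark above 0.014 m and x of pointer_tip in the frame of mark above 0 m).
It fails at once if the clamp ring or its pointer was pushed directly instead of by the handle (contact force between any of the fingers, the arm and clamp_ring above 2 N).
It fails at once if the green mark was shifted by more than 5 mm (distance of mark_edge from where it was at the start of the episode above 0.005 m).
It fails at once if a bystander was moved by more than 30 mm (distance of any of reagent_bottle, reagent_jar, foam_block, tube_holder, beaker, small_jar, spatula from where it was at the start of the episode above 0.03 m).
It also fails if it takes over 59 s, if anything falls off the work surface, if the arm or the gripper's body presses on something with over 40 N, if the wrist force passes 120 N, or if a joint passes its speed limit or range.

## Working session

There is one attempt and no reset: what is moved stays moved. The work goes in short steps, each a Python script; the robot and the scene stay as the last script left them, time stands still between calls to the robot, and variables do not carry over. Pictures are saved under pics/ and viewed, about 8 in all and at most 12, crops included, and the job is handed in when it is done.

```bash
ls; mkdir -p pics
python3 - <<'E'
from station import *
import cv2,numpy as np
print(get_time(),grasp_offset,get_tcp_pos(),get_ee_rot())
for n in("scene","top"):
    im=read_camera(n); cv2.imwrite(f"pics/{n}0.png",cv2.resize(im[:,:,::-1],(800,600),interpolation=cv2.INTER_CUBIC))
    c=camera_info(n);print(n,np.round(c["intrinsics"],2).tolist(),np.round(c["T"],4).tolist(),[k for k in c])
c=camera_info("wrist");print(c)
E
```

```text
pics
0.0 0.0187 [ 0.2776738  -0.55930339  0.22192115] [-3.95137631e-04  8.49894072e-01 -5.26953040e-01 -6.35349469e-04]
scene [[359.6, 0.0, 246.38], [0.0, 359.6, 185.78], [0.0, 0.0, 1.0]] [[-0.0603, -0.7833, 0.6187, 1.2821], [0.9982, -0.0459, 0.0391, 0.0392], [-0.0022, 0.6199, 0.7847, 1.1117], [0.0, 0.0, 0.0, 1.0]] ['intrinsics', 'T']
top [[454.48, 0.0, 261.9], [0.0, 454.48, 184.77], [0.0, 0.0, 1.0]] [[0.0053, 0.9804, -0.1969, 0.2214], [-1.0, 0.0066, 0.0059, -0.016], [0.0071, 0.1969, 0.9804, 1.7029], [0.0, 0.0, 0.0, 1.0]] ['intrinsics', 'T']
{'intrinsics': array([[333.29227911,   0.        , 260.94234852],
       [  0.        , 333.29227911, 187.22100736],
       [  0.        ,   0.        ,   1.        ]]), 'tool_from_camera': array([[ 9.99999171e-01,  1.18996001e-03, -4.91152587e-04,
         2.68898725e-04],
       [ 1.01507213e-03, -9.63509976e-01, -2.67670499e-01,
        -7.17526707e-02],
       [-7.91747608e-04,  2.67669779e-01, -9.63510385e-01,
        -1.62400752e-01],
       [ 0.00000000e+00,  0.00000000e+00,  0.00000000e+00,
         1.00000000e+00]])}
```

View pics/scene0.png

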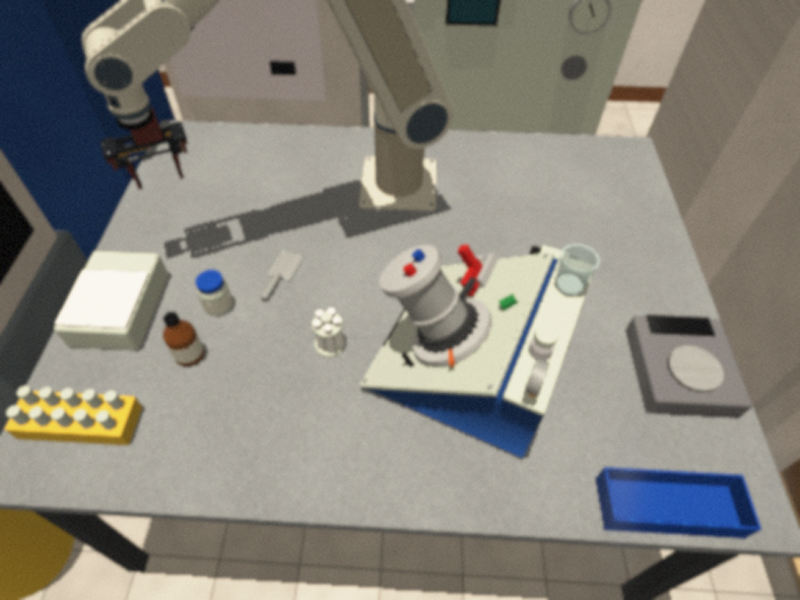

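View pics/top0.png

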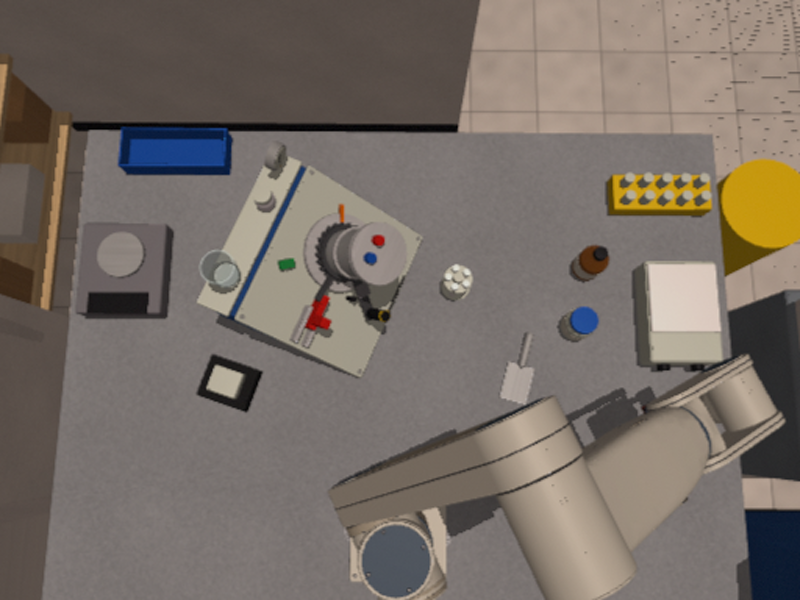

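Run:
```python
from station import *
import cv2
for n,x,y in(("scene",225,140),("top",120,95)):
    im=read_camera(n)[y:y+150,x:x+170,::-1]; cv2.imwrite(f"pics/{n}c.png",cv2.resize(im,None,fx=4,fy=4,interpolation=cv2.INTER_CUBIC))
```

```text
(no output)
```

View pics/scenec.png

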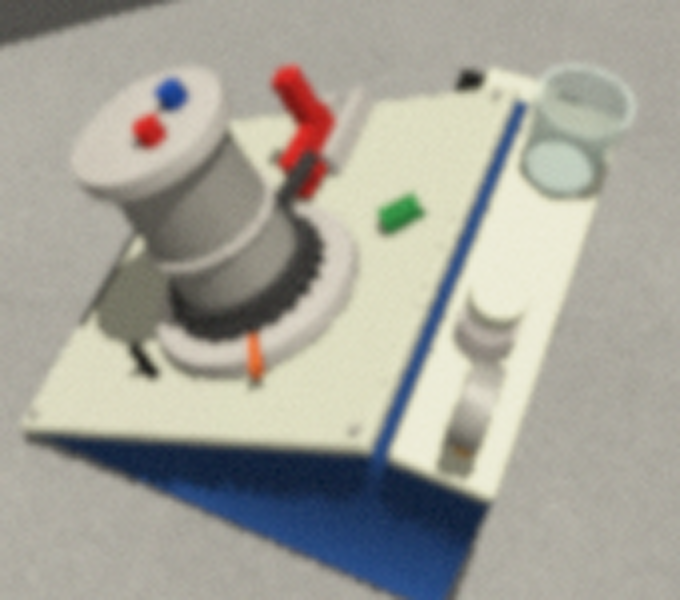

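View pics/topc.png

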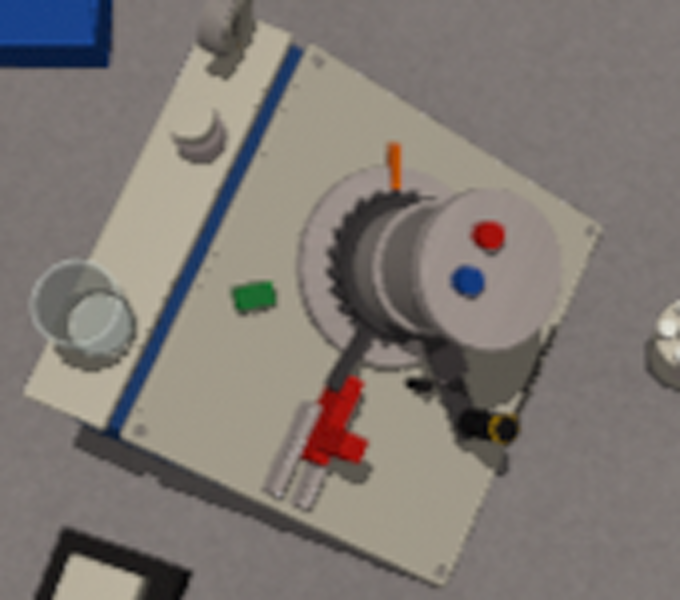

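```bash
cat > h.py <<'E'
import numpy as np, cv2
from station import *
from scipy.spatial.transform import Rotation as R
from scipy.optimize import least_squares
def pose(x,y,yaw):
    "axis frame -> world"
    T=np.eye(4)
    T[:3,:3]=(R.from_euler('z',yaw)*R.from_euler('y',-np.radians(35))).as_matrix(); T[:3,3]=[x,y,.135]
    return T
def proj(n,P,TW=None):
    c=camera_info(n); T=c["T"] if TW is None else TW
    q=np.linalg.inv(T)@np.append(P,1); K=c["intrinsics"]
    v=K@np.array([q[0],-q[1],-q[2]]); return v[:2]/v[2]
def cyl(r,a,z): return np.array([r*np.cos(a),r*np.sin(a),z])
def w(T,p): return T[:3,:3]@p+T[:3,3]
E
python3 - <<'E'
from h import *
off={'top':(120,95),'scene':(225,140)}
O=[('top','lid',489,270),('top','grip',504,429),('top','knob',356,450),('top','ptr',394,147),('top','mark',255,297),
('scene','lid',152,130),('scene','knob',289,80),('scene','ptr',256,380),('scene','mark',402,210)]
def pts(p):
    return dict(lid=np.array([0,0,.195]),grip=cyl(.15,np.pi-.7,.116),knob=np.array([0,.165,.098]),ptr=cyl(.108,p[3],.02),mark=cyl(.13,p[4],.016))
def res(p):
    T=pose(*p[:3]);P=pts(p)
    return np.concatenate([proj(n,w(T,P[k]))-(np.array([u,v])/4+off[n]) for n,k,u,v in O])
s=least_squares(res,[.7,.1,1.1,-np.pi/2,.9],loss='soft_l1')
print(s.x); print(np.round(res(s.x).reshape(-1,2),1).tolist())
np.save('fit.npy',s.x)
T=pose(*s.x[:3])
for n in off:
  for k,p in dict(lf=[-.19,-.19,0],ln=[-.19,.19,0],hf=[.15,-.19,0]).items(): print(n,k,(proj(n,w(T,np.array(p)))-off[n])*4)
E
```

```text
[ 0.61954206  0.14492987  1.19698347 -1.17810777  0.64030791]
[[-0.7, -0.7], [-0.5, -0.6], [-1.0, -0.9], [-0.3, -1.0], [-1.5, -0.5], [-1.3, -1.6], [-1.9, -2.1], [-0.7, -0.9], [-0.4, -1.7]]
top lf [613.61040122 174.26292798]
top ln [463.00744311 541.72085912]
top hf [321.36196183  -7.52273546]
scene lf [ -2.91939102 476.58591845]
scene ln [174.11469462 154.89142778]
scene hf [352.08758238 501.61144998]
```

```bash
cat >> h.py <<'E'
def quat(T,jaw,flip=1):
    z=-T[:3,2]; x=flip*T[:3,:3]@np.array(jaw); q=R.from_matrix(np.c_[x,np.cross(z,x),z]).as_quat()
    return q[[3,0,1,2]]
def tcp(T,p,back=0):  # TCP for grasp point at p (axis frame), raised by back along the clamp axis
    return w(T,np.array(p)+[0,0,back-grasp_offset])
def hpose(T,h,flip,z=.085,back=0):
    a=np.pi-.7+h
    return tcp(T,cyl(.15,a,z),back),quat(T,[-np.sin(a),np.cos(a),0],flip)
E
python3 - <<'E'
from h import *
f=np.load('fit.npy');T=pose(*f[:3])
for fl in(1,-1):
    for b in(.12,0):
        j=inverse_kinematics(tcp(T,[0,.165,.075],b),quat(T,[1,0,0],fl)); print('knob x',fl,b,None if j is None else np.round(j,2))
        j=inverse_kinematics(tcp(T,[0,.165,.075],b),quat(T,[0,1,0],fl)); print('knob y',fl,b,None if j is None else np.round(j,2))
    for h in(0,.7,1.4):
        for b in(0,.1):
            j=inverse_kinematics(*hpose(T,h,fl,back=b)); print('h',fl,h,b,None if j is None else np.round(j,2))
for n,u,v in(('tube',457,283),):
    c=camera_info('top');d=c['T'][:3,:3]@(np.linalg.inv(c['intrinsics'])@[u/1.5625,v/1.5625,1]*[1,-1,-1]);o=c['T'][:3,3];P=o+d*(.108-o[2])/d[2]
    print(n,P,np.linalg.inv(T)@np.append(P,1))
E
```

```text
knob x 1 0.12 [-0.18  0.03  2.16  0.75  0.97 -1.82]
knob y 1 0.12 None
knob x 1 0 [-0.01  0.25  2.2   0.97  0.7  -1.97]
knob y 1 0 None
h 1 0 0 [-0.28  0.42  2.14  0.96  0.77  0.02]
h 1 0 0.1 [-0.42  0.25  2.11  0.77  0.97  0.15]
h 1 0.7 0 [-0.35  0.55  1.95  0.87  0.85 -0.64]
h 1 0.7 0.1 [-0.46  0.41  1.92  0.74  1.02 -0.55]
h 1 1.4 0 [-0.31  0.62  1.72  0.79  0.93 -1.17]
h 1 1.4 0.1 [-0.4   0.5   1.69  0.7   1.09 -1.11]
knob x -1 0.12 [-0.18  0.03  2.16  0.75  0.97  1.33]
knob y -1 0.12 [-0.18  0.03  2.16  0.75  0.97 -0.25]
knob x -1 0 [-0.01  0.25  2.2   0.97  0.7   1.17]
knob y -1 0 [-0.01  0.25  2.2   0.97  0.7  -0.4 ]
h -1 0 0 None
h -1 0 0.1 None
h -1 0.7 0 [-0.35  0.55  1.95  0.87  0.85  2.5 ]
h -1 0.7 0.1 None
h -1 1.4 0 [-0.31  0.62  1.72  0.79  0.93  1.97]
h -1 1.4 0.1 [-0.4   0.5   1.69  0.7   1.09  2.03]
tube [ 0.55582359 -0.1352241   0.108     ] [-0.24818715 -0.04298497  0.1408216   1.        ]
```

Run:
```python
from h import *
f=np.load('fit.npy');T=pose(*f[:3])
p=get_tcp_pos(); movel([p[0],p[1],.40],v=.3)
q=quat(T,[1,0,0],1)
try: move_pose(tcp(T,[0,.165,.075],.18),q)
except MotionError as e: print(e)
movel(tcp(T,[0,.165,.075],.10),v=.2)
print(get_time(),get_tcp_pos(),get_ft_force())
Tt=np.eye(4);qq=np.array(get_ee_rot());Tt[:3,:3]=R.from_quat(qq[[1,2,3,0]]).as_matrix();Tt[:3,3]=get_tcp_pos()
TW=Tt@camera_info('wrist')['tool_from_camera'];np.save('w1.npy',TW)
im=read_camera('wrist')[:,:,::-1].copy()
for p in([0,.165,.098],cyl(.15,np.pi-.7,.116),[0,0,.195],cyl(.13,f[4],.016)):
    u=proj('wrist',w(T,np.array(p)),TW);print(np.round(u,1));cv2.circle(im,tuple(int(round(x)) for x in u),2,(255,0,255),-1)
cv2.imwrite('pics/w1.png',cv2.resize(im,(800,600),interpolation=cv2.INTER_CUBIC))
```

```text
3.8 [0.43339777 0.1215647  0.26326793] [0.68775516 0.57665512 0.81089184]
[262.2 203.6]
[ 99.1 304.1]
[262.6 542.8]
[365.4 260.2]
```

View pics/w1.png

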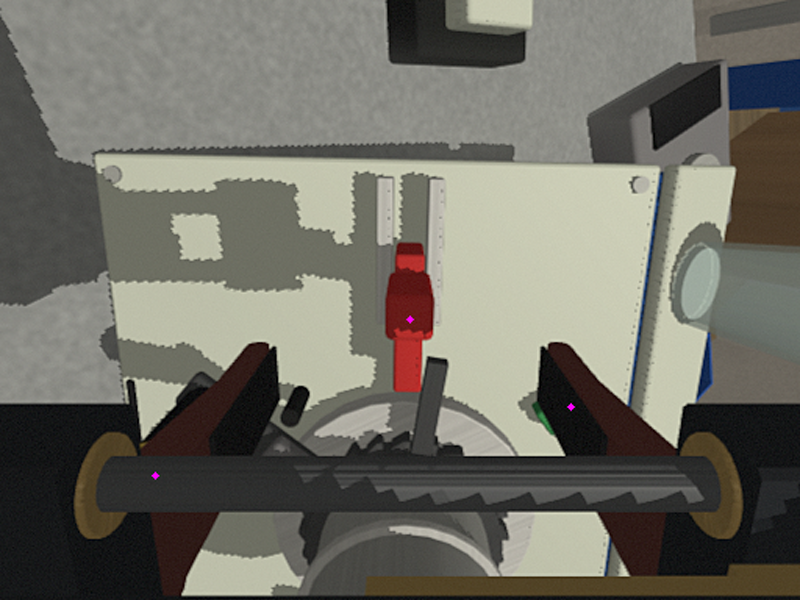

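Run:
```python
from h import *
f=np.load('fit.npy');T=pose(*f[:3])
print(movel(tcp(T,[0,.165,.075]),v=.1,until_force=12))
command_gripper(0); print('w',get_grip_width(),get_time())
p0=get_tcp_pos(); print(movel(np.array(p0)+T[:3,1]*.040,v=.08,until_force=25),get_ft_force(),(np.array(get_tcp_pos())-p0)@T[:3,1])
command_gripper(1.0)
movel(np.array(get_tcp_pos())+T[:3,2]*.08,v=.2)
# hover over the grip
P,q=hpose(T,0,1,back=.10)
move_pose(P,q)
print(get_time())
Tt=np.eye(4);qq=np.array(get_ee_rot());Tt[:3,:3]=R.from_quat(qq[[1,2,3,0]]).as_matrix();Tt[:3,3]=get_tcp_pos()
TW=Tt@camera_info('wrist')['tool_from_camera']
a=read_camera('wrist')[:,:,::-1].copy();b=read_camera('top')[95:245,120:290,::-1]
u=proj('wrist',w(T,cyl(.15,np.pi-.7,.116)),TW);print(u);cv2.circle(a,tuple(int(round(x)) for x in u),2,(255,0,255),-1)
o=np.hstack([a,cv2.resize(b,(435,384),interpolation=cv2.INTER_CUBIC)]);cv2.imwrite('pics/w2.png',cv2.resize(o,None,fx=.84,fy=.84))
```

```text
False
w 0.24911685109442214 6.0167
False [ 1.96313602 12.72344063 -4.02538804] 0.04095097685803561
10.05
[261.27057696 205.52290854]
```

View pics/w2.png

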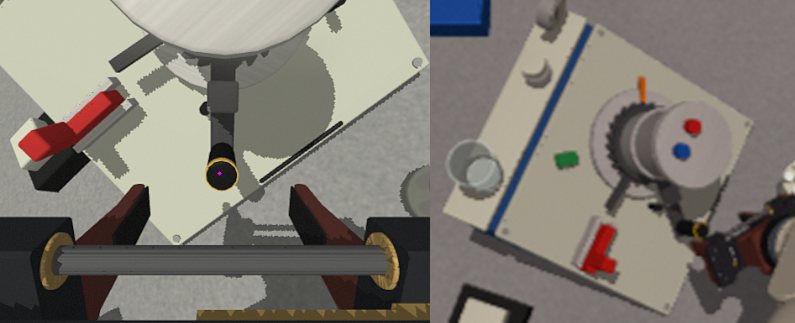

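```bash
cat >> h.py <<'E'
def hang(T):
    g=np.linalg.inv(T)@np.append(np.array(get_tcp_pos()),1)
    return np.mod(np.arctan2(g[1],g[0]),2*np.pi)-(np.pi-.7), np.hypot(g[0],g[1])
def swing(T,h0,h1,step=.175,v=.12,zg=.085,lim=60):
    n=max(1,int(np.ceil(abs(h1-h0)/step)))
    for h in np.linspace(h0,h1,n+1)[1:]:
        P,q=hpose(T,h,1,z=zg); movel(P,q,v=v)
        F=np.linalg.norm(get_ft_force())
        if F>lim: print('force',F,h); return h
    print('at',hang(T),'F',np.round(T[:3,:3].T@np.array(get_ft_force()),1),'t',get_time()); return h1
def topshot(name):
    b=read_camera('top')[95:245,120:290,::-1]; cv2.imwrite(name,cv2.resize(b,None,fx=4,fy=4,interpolation=cv2.INTER_CUBIC))
E
python3 - <<'E'
from h import *
f=np.load('fit.npy');T=pose(*f[:3])
print(movel(hpose(T,0,1)[0],v=.12,until_force=12))
command_gripper(0); print('w',get_grip_width(),get_time(),get_ft_force())
h=swing(T,0,.35); h=swing(T,h,1.36) if h>.3 else h
topshot('pics/t1.png')
E
```

```text
False
w 0.2968171899984617 12.1083 [ 0.16796576 -0.79898497 -1.90045838]
at (np.float64(0.3546921069586202), np.float64(0.1506994799694237)) F [-5.5  2.5  7.6] t 12.8417
at (np.float64(1.3736288406291313), np.float64(0.1509289390916042)) F [-1.  -1.1 13.2] t 14.9917
```

View pics/t1.png

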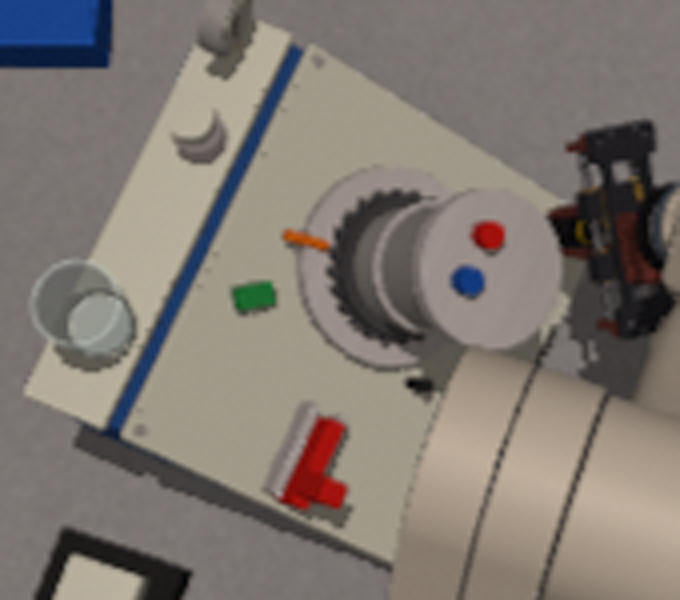

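```bash
cat >> h.py <<'E'
def ang(T,u,v,z):
    c=camera_info('top'); M=np.linalg.inv(T)@c['T']
    d=M[:3,:3]@(np.linalg.inv(c['intrinsics'])@[u/4+120,v/4+95,1]*[1,-1,-1]); P=M[:3,3]+d*(z-M[2,3])/d[2]
    return np.arctan2(P[1],P[0]),np.hypot(P[0],P[1])
E
python3 - <<'E'
from h import *
f=np.load('fit.npy');T=pose(*f[:3])
print('start',ang(T,394,145,.02),'now',ang(T,285,236,.02))
for p in((255,297),(276,293),(234,300)):print('mark',ang(T,*p,.016))
swing(T,1.36,.0)
topshot('pics/t2.png')
E
```

```text
start (np.float64(-1.1912688451720774), np.float64(0.10642474851410907)) now (np.float64(0.19262399990187562), np.float64(0.09949735562160711))
mark (np.float64(0.6627338321880201), np.float64(0.12490437326421543))
mark (np.float64(0.6707879198403861), np.float64(0.10551969447975755))
mark (np.float64(0.6512062194158112), np.float64(0.14386767270593845))
at (np.float64(0.00475996263424161), np.float64(0.1486490104632789)) F [ 3.4 -2.3 -7.8] t 17.9083
```

Run:
```python
from h import *
f=np.load('fit.npy');T=pose(*f[:3])
swing(T,0,.40,v=.1)
topshot('pics/t3.png')
a=cv2.imread('pics/t2.png');b=cv2.imread('pics/t3.png')
cv2.imwrite('pics/t23.png',np.hstack([cv2.resize(x[200:350,200:350],None,fx=2.6,fy=2.6,interpolation=cv2.INTER_CUBIC) for x in(a,b)]))
```

```text
at (np.float64(0.3998221944675606), np.float64(0.14967797013271808)) F [ 2.6 -1.1  1.2] t 19.0083
```

View pics/t23.png

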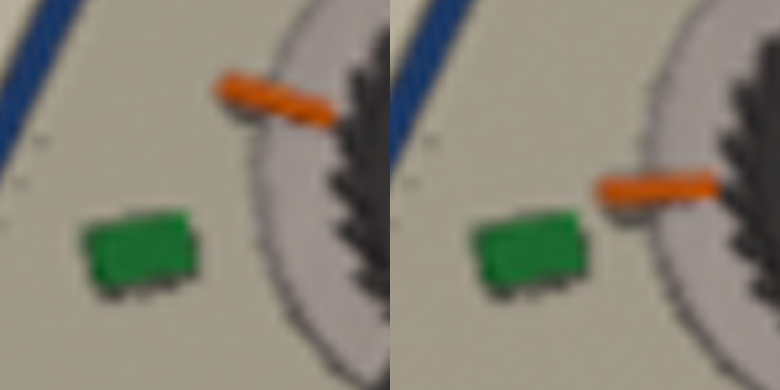

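Run:
```python
from h import *
f=np.load('fit.npy');T=pose(*f[:3])
for n,u,v,z in(('p2',284.2,233,.02),('p3',280.8,273,.02),('mark',253.8,295,.016),('markin',192/2.6+200,238/2.6+200,.016)):
    a,r=ang(T,u,v,z); x=r*np.cos(a)+.008;y=r*np.sin(a)+.001; print(n,np.arctan2(y,x),np.hypot(x,y))
```

```text
p2 0.16675164212397728 0.10892040319997962
p3 0.48241860567147826 0.10791661539626397
mark 0.6173382180861626 0.13265511407838615
markin 0.619594433700581 0.11420075138109619
```

Run:
```python
from h import *
f=np.load('fit.npy');T=pose(*f[:3])
swing(T,.40,.53,v=.08); wait(.4)
topshot('pics/t4.png')
s=read_camera('scene')[140:290,225:395,::-1]
b=cv2.imread('pics/t4.png')[200:350,200:350]
cv2.imwrite('pics/t4b.png',np.hstack([cv2.resize(b,(400,400),interpolation=cv2.INTER_CUBIC),cv2.resize(s[35:110,75:150],(400,400),interpolation=cv2.INTER_CUBIC)]))
```

```text
at (np.float64(0.5291984692474867), np.float64(0.14999726741117222)) F [1.2 0.3 6.9] t 19.45
```

View pics/t4b.png

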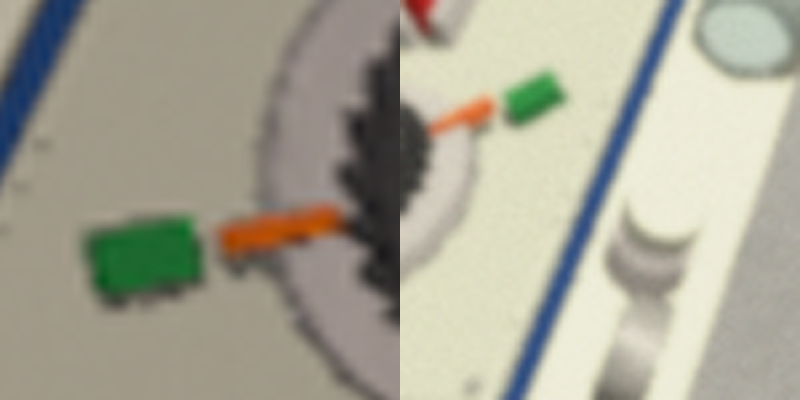

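Run:
```python
from h import *
f=np.load('fit.npy');T=pose(*f[:3])
swing(T,.53,0,v=.1)
command_gripper(1.0)
movel(np.array(get_tcp_pos())+T[:3,2]*.12,v=.15)
p=np.array(get_tcp_pos()); movel(p+[-.02,-.08,.06],v=.2)
wait(.3);print(get_time(),get_ft_force())
topshot('pics/t5.png')
```

```text
at (np.float64(0.0034118676330319175), np.float64(0.1486721856248887)) F [  7.5  -6.1 -11.5] t 21.35
24.3167 [ 0.79782402 -0.68050156  0.52629206]
```

View pics/t5.png

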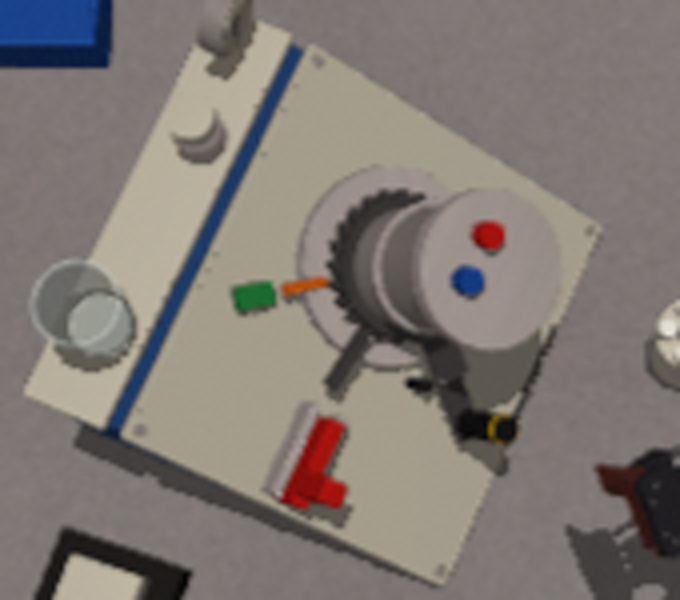

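The pointer tip at (283,290) lines up with the mark at (255,297). The grip is back at (504,429), the same as at the start, and the gripper is clear of everything.

```bash
python3 -c "
from station import *
job_done();print(get_time())"
```

```text
the job is handed in; nothing more can be done
the job is handed in; nothing more can be done
```

The chamber is closed up and the job is handed in, at about 24 s of the 59 s allowed. No verdict was reported.

- **Catch:** I gripped the red knob and slid it out about 41 mm by the tool's own position. The pictures confirm it is clear of the handle.
- **Ring:** One full swing to 1.37 rad and back was followed by a second swing, first to 0.40 and then to 0.53 rad. I checked the pointer in the camera before the last 0.13 rad.
- **Last checks:** The final top picture shows the orange pointer in line with the middle of the green mark, to within a few millimetres by eye. The handle was back at about 0.003 rad when I let go, and its grip is at its starting pixel. The gripper is clear, the wrist force is near zero, and the beaker, small jar and tube holder look unmoved. The other bystanders were outside that picture and I did not check them again.
- **Disagreement:** Measured radii on the deck first came out 2 to 8 mm too small. I put this down to a fit or calibration bias of about 8 mm and corrected for it, after which the pointer and mark radii matched the stated sizes to about 3 mm.

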